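Load the spring of the cheese press

ROBOT

A 6-joint arm with a two-finger parallel gripper is mounted at the origin on the work surface. World frame = base frame: x ahead of the robot, y to its left, z up, the work surface at z = 0. Lengths are in m, angles in rad, forces in N, time in s.
With the tool pointing down it reaches from about 0.425 to 1.125 m from the base axis. Payload 14.9 kg.
Tool frame: the origin (TCP) lies at the very end of the fingers, on their centre line; the grasp point (between the pads) lies 19 mm behind it (r.hold_point_z is the distance from the TCP to the grasp point, in m); z points along the fingers, y is the line along which they close (so a half turn about z gives the same grasp; the last joint's range is limited). The gripper opens to 91 mm and grips with 3 to 60 N. Pads are 32 mm wide; open, the fingers measure 118 mm over their backs; the gripper's body (76 mm by 178 mm) begins 60 mm behind the grasp point.
Start: joints at [1.081, 0.379, 1.734, -0, 1.028, -0.033], TCP at [0.309, 0.628, 0.214] pointing down, gripper open.
Joint ranges: [-2.77, 2.77], [-0.74, 2.19], [0, 2.66], [-1.06, 4.2], [0.31, 2.87], [-3.08, 3.08]. Speed limits (rad/s): [1.89, 1.89, 2.39, 3.14, 3.14, 3.14].

INTERFACE

Orientations are given as a unit quaternion [x, y, z, w].
In Python, from plant import r, planner, sensors, eyes gives the robot as it stands. The module is installed in compiled form; this text tells all that it offers. Calls block until the motion is done:
- r.goto(position, orientation): joint-space move of the TCP to a pose.
- r.movel(position, rotation=None, vel=0.15, max_force=None): straight line of the TCP; rotation=None keeps the orientation; vel is the mean speed in m/s. With max_force (N) it stops when the force on the tool has changed by that much, and returns True; else False.
- r.movej(angles): joint-space move.
- r.gripper_open() and r.close_gripper(newtons=None): open the fingers fully, or close them until they stop; newtons is the grip in N (None keeps the last).
- r.pause(seconds).
- planner.ik(position, orientation): joint angles nearest the present ones, or None.
- sensors.state(): the state.
- eyes.snapshot(name): name is "scene" or "top"; returns a dict with "color" (400x640x3 uint8, red, green, blue), "fx", "fy", "cx", "cy" (pixels), "k1" (the pictures are not rectified: a ray, as slopes to the right and down, at radius r is drawn at 1 + k1 r^2 times it, then the intrinsics apply), "cam_to_world" (4x4, takes a point from camera to world coordinates). Camera axes: x right, y up, looking along -z (the intrinsics and any distortion apply to the point x, -y, -z); pixel columns grow to the right and rows downward; lengths in m; the calibration is good to about 2 mm. A picture is of the moment at which its call begins. There is no depth.
A pose or a line that the arm cannot do raises r.IKError and nothing moves.
- r.close_job(): hands the job in; it is judged then, once.
The state is a dict: "time_s": time; "q": joint angles; "qd": joint speeds; "tau": joint torques, N m; "eef_pos": TCP position; "ee_rot": TCP orientation; "wrist_force": force on the tool from outside, world axes, zero at the start; "torque": the same for the moment, N m; "width": finger opening in m; "finger_force": force on a finger pad.
Only numpy, scipy, OpenCV 4.12 (cv2) and the standard library are available. Lean on these libraries where they do the work, as an engineer would, in place of code of your own. Each camera call takes 0.05 s, during which the arm holds its last target. There are 200 camera calls.

TASK

Pull the small steel cheese press by its handle out from under the bottom tray, sliding it along the stool top without lifting or tipping it, until it stands centred on the round drip mat. Then take the wooden tamper and push the press's sprung plate squarely down, with the tamper only, until it is fully home and level and stays there, and stand the tamper back upright on its saucer. Do not shove the trays, and leave the mug, the box and the bowl where they are.

Things in the scene. Friction and masses are not known exactly. Their poses are not given: they have to be found in the camera images.
- rack: Fixed rack of three identical green plastic trays stacked on corner legs, tray walls up to 375 mm, a solar panel on top to 430 mm. Origin on the stool top under its middle, z up. Trays 380 mm along x, 240 mm along y; legs 20 mm square, centred at x = +-178, y = +-108 mm. The bottom tray spans heights 140 (underside) to 185 mm, its edge at y = +120 mm (rim 124). The press stands beneath it.
- tray_edge (a point): Middle of the bottom tray's lower edge on the rack's +y side, 140 mm above the stool top; axes as the rack's. The press's handle points out towards this edge, its tip about 12 to 28 mm beyond it, so the tray leaves no room for a gripper upright above the handle: come in slanting, from the rack's +y side.
- press: Loose cheese press, 0.7 to 1 kg: round steel tub, outer diameter 96 mm, 78 mm high, wall 4 mm, open on top, the sprung plate inside. Origin at the centre of its underside (on the stool top, z = 0), z up. A black stub handle sticks out level along its +y: a bar 24 mm wide (along x), 16 mm high, centred 48 mm up, from the tub wall to 115 mm from the tub's axis (a bracket 30 mm wide covers its first 4 mm).
- press_handle (a point): Point in the middle of the press handle's section, 92 mm from the tub's axis along the press's +y and 48 mm above its underside; axes as the press's.
- press_travel (a joint): How far the sprung plate has been pushed down into the tub, m: 0 at the top, hard stop (fully home) at 0.028; starts at 0 to 0.006. A spring (1.5 N at the top, 4.3 N at the stop) pushes up, and two ratchet strips hold the plate wherever it is left; pushing it down slowly takes about 7 to 12 N, a little more at speed, until the hard stop.
- plate: The sprung press plate: a flat round dark steel plate, 81 mm across, in the tub (inner diameter 88 mm). Origin at the centre of its upper face, z its normal. It lies 56 mm above the tub's underside at travel 0 (22 mm below the rim), 28 mm when home. It rocks up to 0.11 rad about its centre and keeps its slant (0.08 N m turns it); it starts up to 0.12 rad cocked; a flat tamper pressed squarely on it levels it.
- drip_mat: Round grey plastic drip mat lying flush on the stool top (about 1 mm, no step to feel), 150 mm across, with a thin dark ring 102 mm across printed round its centre, which is where the press stands. Origin at its centre.
- saucer: Fixed white ceramic saucer, 124 mm across the rim, 14 mm high; flat inner floor 5 mm above the stool top, about 90 mm across. Origin at the centre of its underside.
- tamper: Loose turned wooden tamper, about 0.14 kg, 126 mm tall, standing upright on its flat face on the saucer. Origin at the centre of the flat face, z along its axis up the handle. Face disc 60 mm across and 16 mm thick, tapering to a neck 22 mm across at 50 mm; handle a plain cylinder 29 mm across from 75 to 115 mm above the face.
- mug: Bystander: steel mug 80 mm across, 85 mm high, on the stool top; origin at the centre of its underside.
- snap_box: Bystander: closed clear plastic box with white snap lid, 98 x 124 x 64 mm; origin at the centre of its underside.
- bowl: Bystander: round white ceramic bowl 124 mm across, 55 mm high; origin at the centre of its underside.

How it is judged:
On the way, in this order (a step that is already met when the one before it is completed fails the run):
1. the press stands on the drip mat, at rest (horizontal distance between press and drip_mat below 0.02 m and height (world z) of press below 0.006 m and angle between press's own z axis and vertical below 0.05 rad and linear speed of press below 0.01 m/s), for 0.2 s.
2. on the mat, the tamper bears on the plate, which is fully home and level (horizontal distance between press and drip_mat below 0.02 m and height (world z) of press below 0.006 m and angle between press's own z axis and vertical below 0.05 rad and value of joint press_travel above 0.0255 m and angle between the z axis of plate and the z axis of press, either way round below 0.05 rad and contact force between tamper and plate above 3 N), for 0.2 s.
At the end, for the whole second after the job is handed in: The press stands flat on the stool top within 20 mm of the drip mat's centre, its plate within 2.5 mm of the hard stop and level to 0.05 rad, and the tamper stands upright (0.06 rad) on the saucer's floor within 30 mm of its centre; all at rest (all of step 1 and value of joint press_travel above 0.0255 m and angle between the z axis of plate and the z axis of press, either way round below 0.05 rad and horizontal distance between tamper and saucer below 0.03 m and height (world z) of tamper between 0.002 and 0.01 m and angle between tamper's own z axis and vertical below 0.06 rad and linear speed of tamper below 0.01 m/s); the robot touches nothing.
It fails at once if the press is lifted (over 8 mm) or tipped (over 0.12 rad) (height (world z) of press above 0.008 m or angle between press's own z axis and vertical above 0.12 rad).
It fails at once if the plate is pushed with the fingers (over 2 N) instead of the tamper (contact force between the fingers and plate above 2 N).
It fails at once if the trays are shoved (over 20 N) by the arm, the press or the tamper (contact force between any of the arm, the fingers, press, tamper and rack above 20 N).
It fails at once if the mug, the snap-lid box or the bowl is moved over 20 mm (distance of any of mug, snap_box, bowl from where it was at the start of the episode above 0.02 m).
It also fails if it takes over 72 s, if anything falls off the work surface, if the arm or the gripper's body presses on something with over 40 N, if the wrist force passes 120 N, or if a joint passes its speed limit or range.

## Working session

There is one attempt and no reset: what is moved stays moved. The work goes in short steps, each a Python script; the robot and the scene stay as the last script left them, time stands still between calls to the robot, and variables do not carry over. Pictures are saved under pics/ and viewed, at most 10 in all, crops included, and the job is handed in when it is done.

```bash
mkdir -p pics; python3 - <<'E'
from plant import r, planner, sensors, eyes
import cv2,numpy as np,pickle
for n in("scene","top"):
    s=eyes.snapshot(n); pickle.dump(s,open(f"{n}0.pkl","wb"))
    cv2.imwrite(f"pics/{n}0.png",s["color"][:,:,::-1])
    print(n,s["fx"],s["fy"],s["cx"],s["cy"],s["k1"],np.round(s["cam_to_world"],3).tolist())
print(sensors.state(),r.hold_point_z)
E
```

```text
scene 449.0043744342579 449.0043744342579 319.75726948689965 194.102823919624 -0.07983787980589378 [[-0.874, -0.311, 0.373, 0.968], [0.486, -0.559, 0.672, 0.634], [-0.001, 0.769, 0.639, 0.727], [0.0, 0.0, 0.0, 1.0]]
top 498.233055446929 498.233055446929 320.24001275770587 203.5773049004746 -0.03623990055608881 [[0.025, 0.997, -0.072, 0.508], [-1.0, 0.025, 0.005, -0.004], [0.006, 0.071, 0.997, 1.525], [0.0, 0.0, 0.0, 1.0]]
{'time_s': 0.1, 'q': array([ 1.08071873e+00,  3.79342934e-01,  1.73471115e+00,  1.64576861e-05,
        1.02850581e+00, -3.32921664e-02]), 'qd': array([ 0.0007103 ,  0.00030331, -0.00201075,  0.00147198,  0.00017455,
       -0.00145041]), 'tau': array([ 1.53333713e-03, -7.65045834e+01, -4.35293627e+01,  6.52639917e-02,
        3.97788046e-02,  1.68376067e-05]), 'eef_pos': array([0.30857789, 0.62792538, 0.21336863]), 'ee_rot': array([ 2.26416384e-01,  9.74030486e-01, -4.65331902e-04, -1.31922725e-04]), 'wrist_force': array([ 0.06805557, -0.10947331, -0.37311323]), 'torque': array([ 0.00240606,  0.03336639, -0.02285569]), 'finger_force': 0.0, 'width': 0.0911807107363448} 0.0188
```

View pics/scene0.png

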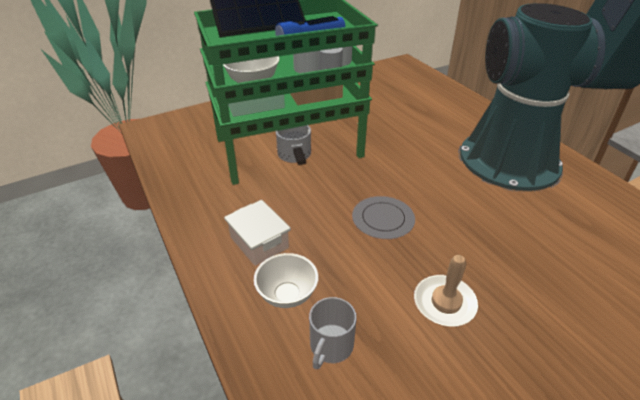

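View pics/top0.png

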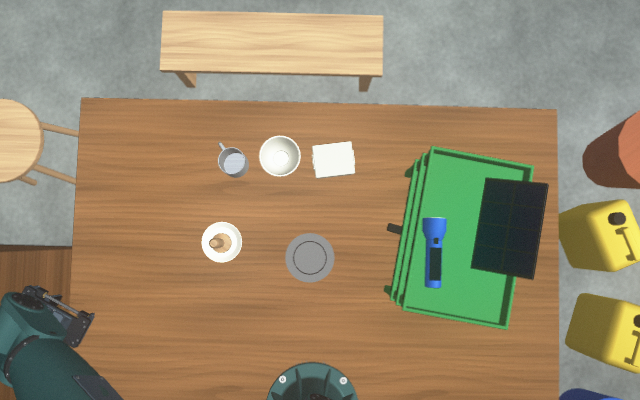

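The scene view shows the press under the rack at about (294,142) with its black handle ending near (299,160). The mat is at (384,217), and the tamper stands on the saucer at (446,297). In the top view the mat is at (310,258), the saucer at (222,242), and the handle tip pokes out at (390,229).

```bash
cat > h.py <<'E'
import numpy as np,cv2,pickle
def ray(s,px):
    K=np.array([[s["fx"],0,s["cx"]],[0,s["fy"],s["cy"]],[0,0,1]])
    u=cv2.undistortPoints(np.array([[px]],float),K,np.array([s["k1"],0,0,0]))[0,0]
    T=np.array(s["cam_to_world"]); return T[:3,3],T[:3,:3]@np.array([u[0],-u[1],-1])
def onz(s,px,z):
    o,d=ray(s,px); return o+d*(z-o[2])/d[2]
def two(s1,p1,s2,p2):
    o,d=ray(s1,p1);q,e=ray(s2,p2)
    t=np.linalg.lstsq(np.c_[d,-e],q-o,rcond=None)[0]
    a=o+t[0]*d;b=q+t[1]*e; return (a+b)/2,np.linalg.norm(a-b)
def proj(s,P):
    T=np.linalg.inv(s["cam_to_world"]);c=T[:3,:3]@P+T[:3,3];x,y=c[0]/-c[2],-c[1]/-c[2]
    k=1+s["k1"]*(x*x+y*y);return np.array([s["cx"]+s["fx"]*k*x,s["cy"]+s["fy"]*k*y])
def blob(mask,roi):
    x0,y0,x1,y1=roi;m=np.zeros(mask.shape,np.uint8);m[y0:y1,x0:x1]=mask[y0:y1,x0:x1]*255
    c=max(cv2.findContours(m,cv2.RETR_EXTERNAL,cv2.CHAIN_APPROX_NONE)[0],key=cv2.contourArea);return c[:,0]
def circ(P):
    A=np.c_[2*P[:,:2],np.ones(len(P))];x=np.linalg.lstsq(A,(P[:,:2]**2).sum(1),rcond=None)[0]
    return x[:2],np.sqrt(x[2]+x[0]**2+x[1]**2)
E
python3 - <<'E'
from h import *
S=pickle.load(open("scene0.pkl","rb"));T=pickle.load(open("top0.pkl","rb"))
np.set_printoptions(precision=4,suppress=True)
for n,s,rm,rs,rh in(("scene",S,(345,190,422,245),(405,268,485,332),(285,140,312,170)),("top",T,(278,228,342,288),(195,215,248,268),(380,220,402,240))):
    c=s["color"].astype(int);v=c.max(2);sat=v-c.min(2)
    m=blob((sat<25)&(v<150),rm);print(n,"mat",circ(np.array([onz(s,p,.001) for p in cv2.convexHull(m)[:,0].astype(float)])))
    m=blob((sat<40)&(v>140),rs);print("saucer",circ(np.array([onz(s,p,.014) for p in cv2.convexHull(m)[:,0].astype(float)])))
    m=blob((v<55),rh);print("handle px",m.min(0),m.max(0),cv2.minAreaRect(m),cv2.boxPoints(cv2.minAreaRect(m)).tolist())
a=cv2.resize(S["color"][90:200,200:380],None,fx=4.2,fy=4.2,interpolation=cv2.INTER_CUBIC)
cv2.imwrite("pics/c1.png",a[:,:,::-1])
b=cv2.resize(T["color"][130:340,370:450],None,fx=2.8,fy=2.8,interpolation=cv2.INTER_CUBIC)
cc=cv2.resize(T["color"][215:245,375:415],None,fx=14,fy=14,interpolation=cv2.INTER_CUBIC)
w=np.zeros((590,800,3),np.uint8);w[:588,:224]=b;w[:420,235:795]=cc
cv2.imwrite("pics/c2.png",w[:,:,::-1])
E
```

```text
scene mat (array([0.4529, 0.0167]), np.float64(0.07363806081706473))
saucer (array([0.4938, 0.2844]), np.float64(0.06131678326109469))
handle px [294 148] [304 163] ((299.3219299316406, 155.6917724609375), (16.268718719482422, 8.075839042663574), 69.44395446777344) [[292.6849365234375, 149.49313354492188], [300.24658203125, 146.65753173828125], [305.95892333984375, 161.89041137695312], [298.39727783203125, 164.72601318359375]]
top mat (array([0.4458, 0.0169]), np.float64(0.056806940708245685))
saucer (array([0.4939, 0.2853]), np.float64(0.06080424384847745))Traceback (most recent call last):
  File "<stdin>", line 8, in <module>
  File "h.py", line 17, in blob
    c=max(cv2.findContours(m,cv2.RETR_EXTERNAL,cv2.CHAIN_APPROX_NONE)[0],key=cv2.contourArea);return c[:,0]
ValueError: max() iterable argument is empty
```

```bash
python3 - <<'E'
from h import *
S=pickle.load(open("scene0.pkl","rb"));T=pickle.load(open("top0.pkl","rb"))
np.set_printoptions(precision=4,suppress=True)
c=T["color"].astype(int);v=c.max(2);sat=v-c.min(2)
m=blob((v<170)&(sat<30),(270,220,350,295));print("mat top",circ(np.array([onz(T,p,.001) for p in cv2.convexHull(m)[:,0].astype(float)])))
print(c[222:238,384:404].sum(2)//3)
a=cv2.resize(S["color"][90:200,200:380],None,fx=4.2,fy=4.2,interpolation=cv2.INTER_CUBIC)
b=T["color"][130:340,370:450]
w=np.zeros((590,800,3),np.uint8);w[:a.shape[0],:a.shape[1]]=a
w[:,:][0:0]=0
cv2.imwrite("pics/c1.png",w[:465,:760,::-1])
bb=cv2.resize(b,None,fx=2.8,fy=2.8,interpolation=cv2.INTER_CUBIC);cc=cv2.resize(T["color"][215:245,375:415],None,fx=14,fy=14,interpolation=cv2.INTER_CUBIC)
w[:]=0;w[:588,:224]=bb;w[:420,235:795]=cc
cv2.imwrite("pics/c2.png",w[:,:,::-1])
E
```

```text
mat top (array([0.453 , 0.0177]), np.float64(0.07381422996538468))
[[138 137 138 138 136 138 137 138 136 136 139 133 136 134 136 133 135 135
  117  66]
 [140 141 139 129 106  69  71  92 120 140 140 139 140 141 140 140 138 139
  120  72]
 [131 135 139 119  62  59  61  65  65  73  87 116 117 135 135 135 137 130
  102  79]
 [127 127 127 114  50  57  62  63  60  61  64  61  66  75  86 118 135 118
   62  81]
 [126 125 118  89  54  60  63  61  64  61  62  61  62  62  62  63  68  67
   56  86]
 [130 131 111  61  53  60  61  62  59  61  62  63  58  59  60  57  58  54
   56  93]
 [130 128 114  60  59  63  60  61  59  61  63  58  57  58  58  61  58  54
   59  98]
 [128 124 111  52  56  62  60  64  64  63  63  60  63  60  59  58  56  52
   61 101]
 [132 130 116  72  52  58  62  63  61  61  61  59  59  62  58  63  60  51
   74 110]
 [128 128 129 129 123  93  59  53  55  56  60  62  59  61  61  60  58  48
   82 120]
 [124 126 127 127 130 127 127 116  88  63  62  55  58  57  61  59  55  53
   91 124]
 [125 120 119 123 123 121 120 124 119 119 111  95  88  59  52  56  58  59
   94 129]
 [121 117 119 119 120 120 118 115 119 119 120 114 119 109  97  85  64  70
   98 127]
 [119 120 117 117 118 116 118 117 118 118 118 114 117 117 117 107  87  78
  107 122]
 [126 126 128 121 124 126 125 125 122 125 123 123 123 124 122 117  92  85
  116 122]
 [131 129 130 131 130 130 128 129 126 125 126 126 128 126 127 115  73  88
  125 122]]
```

View pics/c1.png

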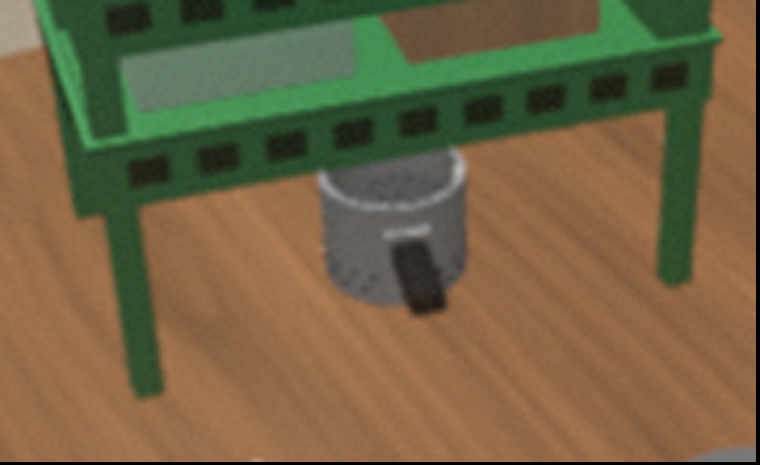

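View pics/c2.png

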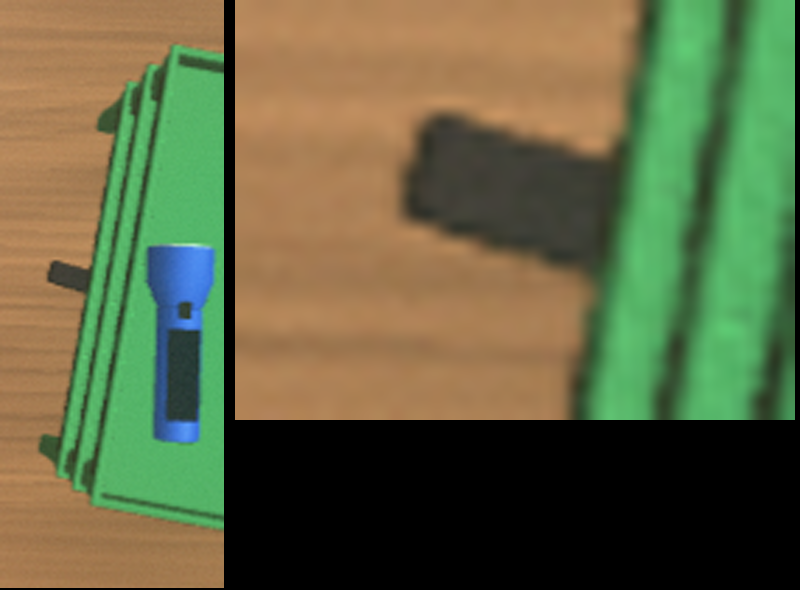

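The scene crop shows the tub's near rim arc from (322,180) through (395,208) to (466,175), the handle tip at (428,308), and the leg feet at (148,397) and (676,284). The top crop shows about 40 mm of handle, with tip corners near (435,115) and (408,215), slanting slightly to the rack's edge.

```bash
python3 - <<'E'
from h import *
S=pickle.load(open("scene0.pkl","rb"));T=pickle.load(open("top0.pkl","rb"))
np.set_printoptions(precision=4,suppress=True)
k=lambda p:np.array(p)/4.2+[199.6,89.6]
P=np.array([onz(S,k(p),.078) for p in[(322,180),(335,195),(360,204),(395,208),(430,203),(455,190),(466,175)]])
print("rim",circ(P))
from scipy.optimize import least_squares
print("rim r48",least_squares(lambda x:np.hypot(*(P[:,:2]-x).T)-.048,circ(P)[0]).x)
v=T["color"].max(2);m=blob(v<95,(384,220,400,236));R=cv2.minAreaRect(m)
g=lambda p:onz(T,p,.056)[:2]
B=[g(p) for p in cv2.boxPoints(R)];print("handle box",np.array(B))
mm=lambda p:np.array(((p[0]-235)/14+374.5,p[1]/14+214.5))
print("hand corners",[g(mm(p)) for p in[(428,112),(403,216),(612,158),(585,268)]])
fl,fr=onz(S,k((150,396)),0),onz(S,k((676,284)),0);d=fl-fr;print("feet",fl,fr,np.linalg.norm(d),"rack yaw",np.degrees(np.arctan2(d[1],d[0])))
# bottom tray rim seen in top, z=.185 left corners from c2 small
q=lambda p:onz(T,np.array(p)/2.8+[369.8,129.8],.185)[:2]
e1,e2=q((131,85)),q((60,476));print("rim corners",e1,e2,np.linalg.norm(e1-e2),np.degrees(np.arctan2(*(e1-e2)[::-1])))
print("tip scene lower", onz(S,k((428,310)),.040),onz(S,k((412,312)),.04),onz(S,k((445,305)),.04))
# tamper top: scene & top
for n,s,px in(("S",S,(459,257)),("T",T,(213,243))):print("tamper top",n,onz(s,px,.131))
print("mug/bowl/box",[onz(T,p,z) for p,z in(((233,161),.085),((280,156),.055),((334,159),.064))])
E
```

```text
rim (array([ 0.519 , -0.3244]), np.float64(0.048116031874354134))
rim r48 [ 0.5191 -0.3243]
handle box [[ 0.5403 -0.2072]
 [ 0.5626 -0.2132]
 [ 0.5529 -0.2509]
 [ 0.5305 -0.2448]]
hand corners [array([ 0.5627, -0.2132]), array([ 0.5406, -0.2082]), array([ 0.5539, -0.2522]), array([ 0.5306, -0.2468])]
feet [ 0.717  -0.2739  0.    ] [ 0.3657 -0.216   0.    ] 0.35603488661080446 rack yaw -9.368082490749543
rim corners [ 0.7294 -0.2695] [ 0.3519 -0.206 ] 0.38281621853252584 -9.557814476426506
tip scene lower [ 0.5488 -0.2206  0.04  ] [ 0.5584 -0.2235  0.04  ] [ 0.5371 -0.2201  0.04  ]
tamper top S [0.4889 0.2829 0.131 ]
tamper top T [0.4905 0.2859 0.131 ]
mug/bowl/box [array([0.7296, 0.2466, 0.085 ]), array([0.7527, 0.1124, 0.055 ]), array([ 0.7463, -0.0484,  0.064 ])]
```

```bash
cat >> h.py <<'E'
from scipy.spatial.transform import Rotation as Ro
MAT=np.array([.453,.0172]);SAU=np.array([.4938,.2849])
def slant(yaw,a,flip):
    u=np.array([np.cos(yaw),np.sin(yaw),0]);z=-u*np.cos(a)-np.array([0,0,np.sin(a)])
    y=flip*np.array([-u[1],u[0],0]);return Ro.from_matrix(np.c_[np.cross(y,z),y,z]).as_quat(),z,u
E
cat > a.py <<'E'
from plant import r, planner, sensors, eyes
from h import *
np.set_printoptions(precision=3,suppress=True)
ax=np.array([.521,-.3225,0]);yaw=np.radians(75)
for a in(50,55,45):
  for f in(1,-1):
    q,z,u=slant(yaw,np.radians(a),f)
    g=ax+.095*u+[0,0,.048]; tcp=g+.0188*z
    D=np.r_[MAT-ax[:2],0]
    print(a,f,[planner.ik(p,q) for p in(tcp-.13*z+[0,0,.1],tcp-.13*z,tcp,tcp+D,tcp+D-.1*z)])
E
python3 a.py
```

```text
50 1 [array([-0.03 ,  0.294,  1.944, -0.734,  1.205, -2.53 ]), array([-0.03 ,  0.442,  1.968, -0.788,  1.08 , -2.4  ]), array([-0.167,  0.594,  1.992, -0.952,  0.903, -2.303]), array([ 0.431,  0.585,  2.011, -0.584,  1.113, -2.032]), array([ 0.51 ,  0.501,  1.93 , -0.502,  1.278, -2.081])]
50 -1 [array([-0.03 ,  0.294,  1.944, -0.734,  1.205,  0.612]), array([-0.03 ,  0.442,  1.968, -0.788,  1.08 ,  0.742]), array([-0.167,  0.594,  1.992, -0.952,  0.903,  0.839]), array([ 0.431,  0.585,  2.011, -0.584,  1.113,  1.11 ]), array([ 0.51 ,  0.501,  1.93 , -0.502,  1.278,  1.061])]
55 1 [array([-0.072,  0.257,  1.948, -0.661,  1.161, -2.611]), array([-0.072,  0.402,  1.979, -0.719,  1.026, -2.485]), array([-0.197,  0.568,  1.999, -0.877,  0.84 , -2.386]), array([ 0.407,  0.549,  2.037, -0.55 ,  1.037, -2.071]), array([ 0.481,  0.451,  1.966, -0.469,  1.208, -2.121])]
55 -1 [array([-0.072,  0.257,  1.948, -0.661,  1.161,  0.531]), array([-0.072,  0.402,  1.979, -0.719,  1.026,  0.656]), array([-0.197,  0.568,  1.999, -0.877,  0.84 ,  0.756]), array([ 0.407,  0.549,  2.037, -0.55 ,  1.037,  1.07 ]), array([ 0.481,  0.451,  1.966, -0.469,  1.208,  1.021])]
45 1 [array([ 0.009,  0.335,  1.938, -0.8  ,  1.253, -2.457]), array([ 0.009,  0.487,  1.954, -0.848,  1.139, -2.324]), array([-0.14 ,  0.623,  1.983, -1.017,  0.971, -2.231]), array([ 0.452,  0.622,  1.985, -0.614,  1.188, -1.999]), array([ 0.535,  0.554,  1.895, -0.532,  1.348, -2.046])]
45 -1 [array([ 0.009,  0.335,  1.938, -0.8  ,  1.253,  0.685]), array([ 0.009,  0.487,  1.954, -0.848,  1.139,  0.817]), array([-0.14 ,  0.623,  1.983, -1.017,  0.971,  0.911]), array([ 0.452,  0.622,  1.985, -0.614,  1.188,  1.143]), array([ 0.535,  0.554,  1.895, -0.532,  1.348,  1.095])]
```

```bash
cat > b.py <<'E'
from plant import r, planner, sensors, eyes
from h import *
np.set_printoptions(precision=3,suppress=True)
ax=np.array([.521,-.3225,0]);yaw=np.radians(75)
q,z,u=slant(yaw,np.radians(55),-1)
tcp=ax+.095*u+[0,0,.048]+.0188*z
r.goto(tcp-.13*z+[0,0,.1],q); r.movel(tcp-.13*z,vel=.25)
s=eyes.snapshot("scene");cv2.imwrite("pics/s1.png",s["color"][:,:,::-1])
print(r.movel(tcp,vel=.12,max_force=12)); st=sensors.state();print(st["eef_pos"]-tcp,st["wrist_force"])
r.close_gripper(30);st=sensors.state();print(st["time_s"],st["width"],st["finger_force"],st["wrist_force"],st["eef_pos"]-tcp)
s=eyes.snapshot("scene");cv2.imwrite("pics/s2.png",np.vstack([s["color"][60:260,120:520,::-1],cv2.imread("pics/s1.png")[60:260,120:520]]))
E
python3 b.py
```

```text
False
[0.001 0.    0.001] [-0.843  0.316 -0.766]
5.875 0.023762086109139463 29.9819415807724 [-0.237 -0.744  0.273] [-0. -0. -0.]
```

View pics/s2.png

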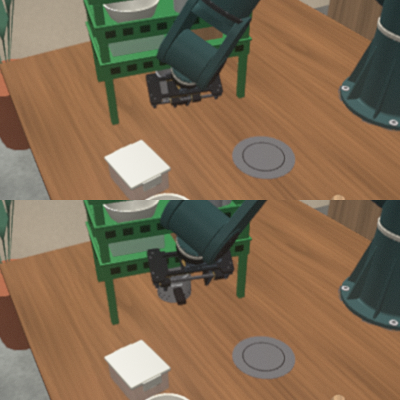

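Top half: the gripper is closed on the handle below the tray. Bottom half: the pre-grasp view. The 23.8 mm width matches the 24 mm handle, so I'll pull now.

```bash
cat > c.py <<'E'
from plant import r, planner, sensors, eyes
from h import *
np.set_printoptions(precision=3,suppress=True)
ax=np.array([.521,-.3225,0]);yaw=np.radians(75)
q,z,u=slant(yaw,np.radians(55),-1)
D=np.r_[MAT-ax[:2],0];p=sensors.state()["eef_pos"]
for f in(.1,.95):
    print(r.movel(p+D*f,vel=.08,max_force=30));st=sensors.state();print(st["eef_pos"],st["wrist_force"],st["width"],st["time_s"])
s=eyes.snapshot("scene");pickle.dump(s,open("sc.pkl","wb"));t=eyes.snapshot("top")
cv2.imwrite("pics/s3.png",np.hstack([s["color"][130:330,250:550,::-1],t["color"][130:330,200:500,::-1]]))
E
python3 c.py
```

```text
False
[ 0.536 -0.207  0.033] [-0.265  4.076  1.349] 0.023442019366478925 6.5083
False
[0.478 0.081 0.033] [-0.333 -2.468 -0.036] 0.02369548653031638 10.3417
```

View pics/s3.png

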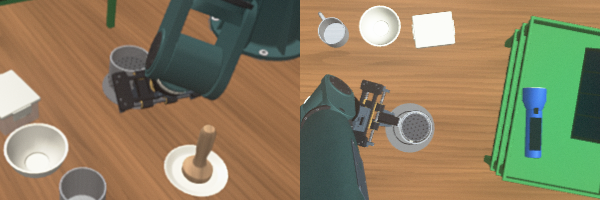

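The tub has come out onto the mat. In the top half its rim is centred near full-frame pixel (315,257), and I'll now measure the offset left over.

```bash
cat >> h.py <<'E'
def tub(t):
    x0,y0=280,225;c=cv2.resize(t["color"][y0:y0+65,x0:x0+75],None,fx=6,fy=6,interpolation=cv2.INTER_CUBIC)
    h=cv2.HoughCircles(cv2.medianBlur(cv2.cvtColor(c,cv2.COLOR_RGB2GRAY),5),cv2.HOUGH_GRADIENT,1,30,param1=90,param2=20,minRadius=80,maxRadius=112)
    return [(onz(t,(a/6+x0-.4,b/6+y0-.4),.078)[:2],R/6) for a,b,R in h[0][:4]],c
E
python3 - <<'E'
from plant import eyes
from h import *
t=eyes.snapshot("top");h,c=tub(t);print(h,MAT);cv2.imwrite("pics/tub.png",c[:,:,::-1])
E
```

```text
[(array([ 4.56871110e-01, -3.57854771e-05]), np.float32(16.550001)), (array([0.45553525, 0.01534949]), np.float32(17.283333))] [0.453  0.0172]
```

View pics/tub.png

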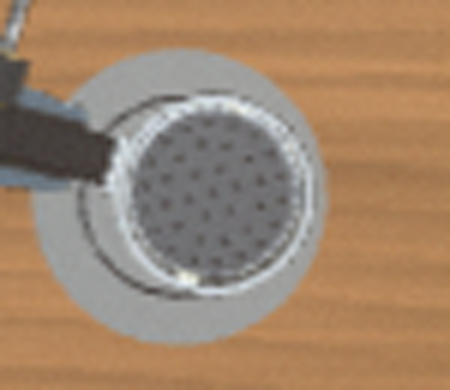

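The tub rim is centred at about (214,195) in the crop, or (0.457, 0.000), and the ring is near (180,195). I'll pull the last 17 mm, release and back off.

```bash
python3 - <<'E'
from plant import r, planner, sensors, eyes
from h import *
np.set_printoptions(precision=3,suppress=True)
p=sensors.state()["eef_pos"];z=Ro.from_quat(sensors.state()["ee_rot"]).as_matrix()[:,2]
r.movel(p+np.r_[MAT-[.4569,0],0],vel=.05);r.pause(.2);print(sensors.state()["wrist_force"])
r.gripper_open();p=sensors.state()["eef_pos"]
r.movel(p-.12*z,vel=.2)
# upright grasp poses for tamper
for yaw in np.radians(range(-90,91,30)):
    q=(Ro.from_euler('z',yaw)*Ro.from_quat([1,0,0,0])).as_quat()
    print(np.degrees(yaw),[planner.ik([*xy,zz],q) for xy,zz in((SAU,.25),(SAU,.081),(MAT,.16),(MAT,.11))])
s=eyes.snapshot("scene");t=eyes.snapshot("top");print(tub(t)[0],sensors.state()["time_s"])
pickle.dump((s,t),open("st.pkl","wb"))
cv2.imwrite("pics/s4.png",np.hstack([s["color"][130:330,250:550,::-1],t["color"][130:330,200:500,::-1]]))
E
```

```text
[-0.166  3.777 -0.26 ]
-90.0 [array([ 0.482,  0.132,  1.978, -0.   ,  1.032, -2.659]), array([ 0.482,  0.375,  2.045, -0.   ,  0.721, -2.659]), None, None]
-59.99999999999999 [None, None, array([-0.013,  0.065,  2.248, -0.   ,  0.828,  2.605]), array([-0.013,  0.16 ,  2.266, -0.   ,  0.715,  2.605])]
-29.999999999999996 [array([ 0.482,  0.132,  1.978, -0.   ,  1.032,  2.577]), array([ 0.482,  0.375,  2.045, -0.   ,  0.721,  2.577]), array([-0.013,  0.065,  2.248, -0.   ,  0.828,  2.081]), array([-0.013,  0.16 ,  2.266, -0.   ,  0.715,  2.081])]
0.0 [array([ 0.482,  0.132,  1.978, -0.   ,  1.032,  2.053]), array([ 0.482,  0.375,  2.045, -0.   ,  0.721,  2.053]), array([-0.013,  0.065,  2.248, -0.   ,  0.828,  1.557]), array([-0.013,  0.16 ,  2.266, -0.   ,  0.715,  1.557])]
29.999999999999996 [array([ 0.482,  0.132,  1.978, -0.   ,  1.032,  1.53 ]), array([ 0.482,  0.375,  2.045, -0.   ,  0.721,  1.53 ]), array([-0.013,  0.065,  2.248, -0.   ,  0.828,  1.034]), array([-0.013,  0.16 ,  2.266, -0.   ,  0.715,  1.034])]
59.99999999999999 [array([ 0.482,  0.132,  1.978, -0.   ,  1.032,  1.006]), array([ 0.482,  0.375,  2.045, -0.   ,  0.721,  1.006]), array([-0.013,  0.065,  2.248, -0.   ,  0.828,  0.51 ]), array([-0.013,  0.16 ,  2.266, -0.   ,  0.715,  0.51 ])]
90.0 [array([ 0.482,  0.132,  1.978, -0.   ,  1.032,  0.482]), array([ 0.482,  0.375,  2.045, -0.   ,  0.721,  0.482]), array([-0.013,  0.065,  2.248, -0.   ,  0.828, -0.013]), array([-0.013,  0.16 ,  2.266, -0.   ,  0.715, -0.013])]
[(array([0.453, 0.017]), np.float32(16.466667))] 13.1417
```

View pics/s4.png

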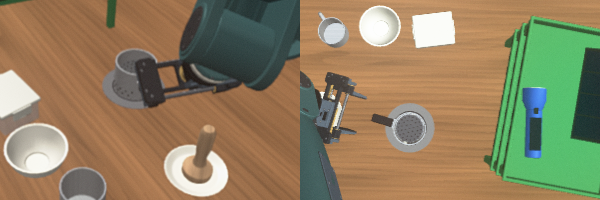

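The tub's rim centre is now at (0.453, 0.017), on the mat's centre, and the fingers are clear of it. Next is the tamper.

```bash
cat > d.py <<'E'
from plant import r, planner, sensors, eyes
from h import *
np.set_printoptions(precision=3,suppress=True)
TA=np.array([.4897,.2844]);q=(Ro.from_euler('z',np.pi/2)*Ro.from_quat([1,0,0,0])).as_quat()
p=sensors.state()["eef_pos"];r.movel(p+[0,0,.13],vel=.25)
r.goto([*TA,.26],q)
print(r.movel([*TA,.081],vel=.12,max_force=10))
r.close_gripper(60);st=sensors.state();print(st["width"],st["wrist_force"],st["torque"])
r.movel([*TA,.23],vel=.15);r.movel([*MAT,.23],vel=.2)
s=eyes.snapshot("scene");t=eyes.snapshot("top")
r.movel([*MAT,.14],vel=.12)
st=sensors.state();print(st["wrist_force"],st["torque"],st["time_s"])
cv2.imwrite("pics/s5.png",np.hstack([s["color"][80:330,250:550,::-1],t["color"][80:330,200:500,::-1]]))
E
python3 d.py
```

```text
False
0.027996963700689548 [-0.099 -0.018 -0.902] [-0.04   0.071  0.024]
[-0.564  0.074 -1.46 ] [-0.084  0.035 -0.014] 20.5917
```

View pics/s5.png

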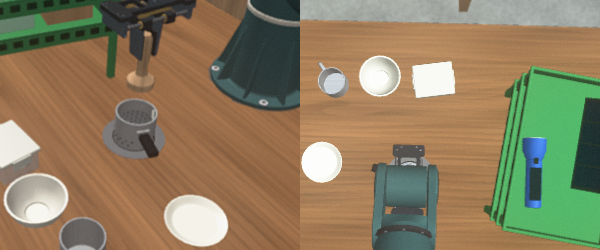

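The tamper hangs upright over the tub, its face at crop (140,80). I'll press down now.

```bash
cat > e.py <<'E'
from plant import r, planner, sensors, eyes
from h import *
np.set_printoptions(precision=3,suppress=True)
def sh(m):st=sensors.state();print(m,st["eef_pos"],st["wrist_force"],st["torque"],st["width"],st["time_s"])
for z in(.12,.11,.095):
    c=r.movel([*MAT,z],vel=.02,max_force=35);sh(c)
    if c:break
r.pause(.6);sh("hold")
E
python3 e.py
```

```text
False [0.453 0.017 0.12 ] [-0.93  -0.282  3.161] [-0.119  0.378  0.005] 0.027867141773099895 21.7417
False [0.453 0.017 0.11 ] [-0.136 -0.551  2.332] [-0.101  0.257 -0.008] 0.02772043036996335 22.3917
True [0.454 0.017 0.103] [-7.2   -1.516 24.651] [-0.042  1.896  0.02 ] 0.027779039420937273 22.8917
hold [0.454 0.017 0.103] [-6.45   0.198 21.889] [-0.079  1.67   0.057] 0.027830131100439442 23.4917
```

```bash
cat > f.py <<'E'
from plant import r, planner, sensors, eyes
from h import *
np.set_printoptions(precision=3,suppress=True)
def sh(m):st=sensors.state();print(m,st["eef_pos"],Ro.from_quat(st["ee_rot"]).as_matrix()[:,2],st["wrist_force"],st["torque"],st["time_s"])
sh("now")
r.movel([*MAT,.108],vel=.03);sh("up")
print(r.movel([*MAT,.098],vel=.015,max_force=25));sh("press");r.pause(.5);sh("hold")
E
python3 f.py
```

```text
now [0.454 0.017 0.103] [ 0. -0. -1.] [-6.45   0.198 21.889] [-0.079  1.67   0.057] 23.4917
up [0.453 0.017 0.108] [ 0.001 -0.    -1.   ] [-0.128 -0.223 -1.405] [-0.038  0.064 -0.074] 23.8417
True
press [0.454 0.017 0.103] [-0. -0. -1.] [-5.009 -0.766 19.425] [-0.078  1.569 -0.018] 24.3
hold [0.453 0.017 0.103] [ 0. -0. -1.] [-6.23  -0.284 18.434] [-0.097  1.441  0.027] 24.8
```

```bash
cat > g.py <<'E'
from plant import r, planner, sensors, eyes
from h import *
np.set_printoptions(precision=3,suppress=True)
TA=np.array([.491,.2846])
r.movel([*MAT,.23],vel=.12);r.movel([*TA,.23],vel=.2);r.movel([*TA,.1],vel=.12)
print(r.movel([*TA,.075],vel=.02,max_force=5));st=sensors.state();print(st["eef_pos"],st["wrist_force"])
r.gripper_open();r.pause(.2)
r.movel([*TA,.26],vel=.15);r.movel([.47,.45,.26],vel=.3);r.pause(.3)
s=eyes.snapshot("scene");t=eyes.snapshot("top");pickle.dump((s,t),open("end.pkl","wb"))
print(tub(t)[0],sensors.state()["time_s"])
f=lambda im,x,y,w,h,k:cv2.resize(im["color"][y:y+h,x:x+w,::-1],None,fx=k,fy=k,interpolation=cv2.INTER_CUBIC)
A=np.hstack([f(s,345,160,80,60,5),f(t,280,225,80,60,5)]);B=np.hstack([f(s,400,230,100,75,4)[:290],f(t,180,205,100,75,4)[:290]])
cv2.imwrite("pics/end.png",np.vstack([A,B]))
E
python3 g.py
```

```text
True
[0.491 0.285 0.081] [1.211 0.291 5.789]
[(array([0.455, 0.017]), np.float32(17.266666))] 33.3583
```

View pics/end.png

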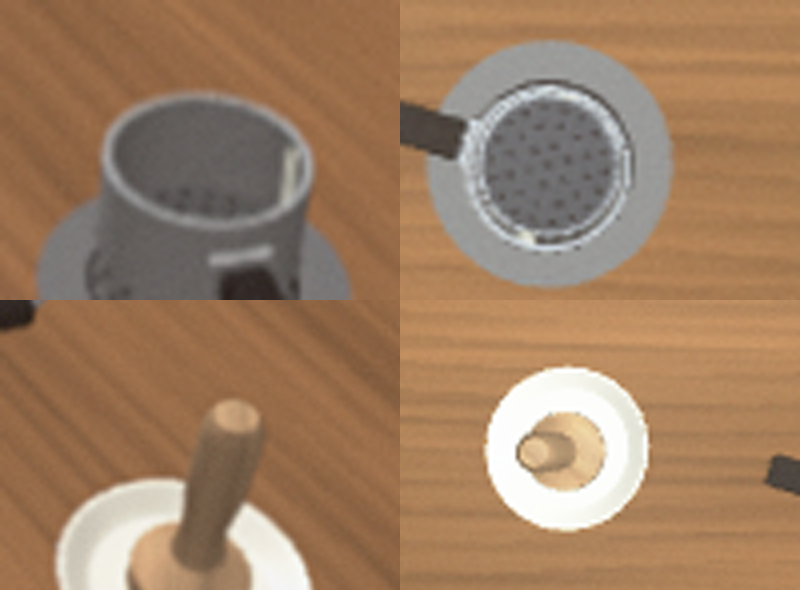

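The end picture shows the tub centred on the mat with its plate deep in the tub. The tamper stands upright on the saucer and the gripper is clear. It released at the same height it was gripped (0.081), and the plate stopped hard at about 27 mm. I'm handing in.

```bash
python3 -c "
from plant import r
print(r.close_job())"
```

```text
the job is handed in; nothing more can be done
None
```

The job is handed in, but no verdict came back: the press stands within about 2 mm of the mat's centre, its plate was pressed to the hard stop, and the tamper is back upright on its saucer; plate level was judged from the tamper's square press and the picture, not measured.

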